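# Tap a tapered post home in its foot and set the stand in the tray

## Robot

A 7-joint arm with a two-finger parallel gripper is mounted at the origin on a cart in front of the work surface, level with it; the furniture and walls round the work are solid. World frame = base frame: x ahead of the robot, y to its left, z up, the work surface at z = 0. Lengths are in m, angles in rad, forces in N, time in s.
With the tool pointing down it reaches from about 0.4 to 0.9 m from the base axis. Payload 5.6 kg.
Tool frame: the origin (TCP) lies midway between the tips of the shut fingers; the grasp point (between the pads) lies 19 mm behind it; y points along the fingers, z is the direction in which the jaws open and shut, and the axes are right-handed (so a half turn about y gives the same grasp; the last joint's range is limited). The gripper opens to 92 mm and grips with 3 to 60 N. Pads are 20 mm wide; open, the fingers measure 128 mm over their backs; the gripper's body (75 mm by 189 mm) begins 69 mm behind the grasp point.
Start: joints at [-0.043, 0.468, -0.012, 1.603, 0.006, 1.071, -0.056], TCP at [0.65, -0, 0.215] pointing down, gripper open.
Joint ranges: [-2.53, 2.53], [-0.31, 2.02], [-1.57, 1.55], [0.28, 2.44], [-1.29, 4.43], [0.15, 1.84], [-2.92, 2.92]. Speed limits (rad/s): [2.57, 2.57, 3.14, 3.14, 3.14, 3.14, 3.14].

## Interface

Orientations are given as a 3x3 rotation matrix whose columns are the frame's x, y, z axes.
In Python, from station import env, effector, solver, viewer, workorder, search_frame, tip_of gives the robot as it stands. Calls block until the motion is done:
- env.reach(position, orientation): joint-space move of the TCP to a pose.
- env.movel(position, frame=None, rate=0.15): straight line of the TCP; frame=None keeps the orientation; rate is the mean speed in m/s.
- env.goto_joints(angles): joint-space move.
- effector.release() and effector.grasp(squeeze=None): open the fingers fully, or close them until they stop; squeeze is the grip in N (None keeps the last).
- env.pause(seconds).
- solver.inverse_kinematics(position, orientation): joint angles nearest the present ones, or None.
- env.sense(): the state.
- viewer.read_camera(name): name is "scene" or "side" or "wrist"; returns (picture, depth): 384x512x3 uint8, red, green, blue; 384x512 float32, m along the optical axis (not along the pixel's ray), 0 where there is no reading.
- viewer.camera_info(name): a dict with "intrinsics" (3x3 intrinsics, pixels), "eye" and "rotation" of the camera in the world; the wrist camera has in their place "T_tool_cam" (4x4, takes a point from camera to tool coordinates, whose origin is the TCP and whose axes are the tool frame's). Camera axes: x right, y up, looking along -z (the intrinsics and any distortion apply to the point x, -y, -z); pixel columns grow to the right and rows downward; lengths in m; the calibration is good to about 2 mm. A picture is of the moment at which its call begins: read the wrist's pose just before it. camera_info takes no time and is no camera call.
A pose or a line that the arm cannot do raises env.PlanningError and nothing moves.
- workorder.finish_job(): hands the job in, once; it reports no verdict.
Trained networks look in the newest picture that a camera, given by its name, has taken for a name from the list of things; names that differ only in an ending like _2 or _b are one class to them, and where a whole thing is asked for, a point or a joint stands for the part that bears it (a point fixed in the world has none). Each returns a list of dicts, best first, with "score" (0 to 1); they miss things now and then, are a little off and sometimes report something else, mostly with a low value. They report only what shows in the picture. A call takes as long as a camera call. They do not tell look-alikes from the thing itself.
- search_frame(camera, name): "at" ([x, y, z] in m, in world coordinates, good to about 4 mm: the middle of the surface that is visible of it).
- tip_of(camera, name): "at" ([x, y, z] in m, in world coordinates, good to about 4 mm: a listed point, or the origin of a listed thing).
The state is a dict: "t": time; "joint_positions": joint angles; "joint_velocities": joint speeds; "tau": joint torques, N m; "ee_pos": TCP position; "tcp_rot": TCP orientation; "wrist_force": force on the tool from outside, world axes, zero at the start; "moment": the same for the moment, N m; "gripper_width": finger opening in m.
Only numpy, scipy, OpenCV 4.12 (cv2) and the standard library are available. Lean on these libraries where they do the work, as an engineer would, in place of code of your own. Each camera call takes 0.05 s, during which the arm holds its last target.

## Task

Put the round post from the white rack into the socket of the round metal foot and tap it fully home, until its collar sits on the boss and friction alone holds it, without ever loading the foot with more than about 30 N. Then lift the stand by its post, never touching the foot, and stand it upright inside the shallow steel tray. Leave the square post and everything else where they are.

Things in the scene. Friction and masses are not known exactly. Their poses are not given: they have to be found in the camera images.
- post_grip (a point): The post to fit, steel, 0.14 kg, standing in the rack: round grip 22 mm in diameter, 52 mm tall, thin dark grooves, flat top; below it a collar 36 mm in diameter, 5 mm thick, then a tapered shank. This point is the centre of the grip on the axis, 31 mm above the collar's underside, 26 mm below the flat top; z up along the post.
- post_collar (a point): Centre of the underside of the round post's collar, z up along the post. Below it is the plain tapered shank, 33 mm long, half angle 5 degrees, 21 mm in diameter at the collar, 15 mm at the tip.
- foot_mouth (a point): Centre of the socket's mouth, on top of the foot's boss, 48 mm above its underside; z up. The socket tapers at 5 degrees half angle, 20 mm in diameter at the mouth, 36 mm deep. Dropped in, the post jams with its collar 5 to 8 mm above the boss; the push it needs grows to 12 to 22 N when the collar meets the boss. Seated so, pulling it out takes 6 to 15 N.
- foot: The loose aluminium foot, 0.4 kg: a disc 80 mm in diameter and 12 mm thick with a boss 40 mm across, slit into eight spring fingers round the socket. Origin at the centre of its underside, z up.
- pad: Square springy rubber pad on a grey plate, 124 x 124 mm, 24 mm high in all, fixed to the worktop; the foot stands at about its middle. It gives way under a push by several millimetres, so pushing down to the measured height is not enough. Origin at the centre of its underside.
- rack: White rack block, fixed, 70 mm (x) by 150 mm (y) by 45 mm high, origin at the centre of its underside; two square holes 25 mm wide and 37 mm deep at y = +36 mm and -36 mm. A post stands in each, its collar resting on the rack's top.
- square_grip (a point): The other post in the rack, to be left there: steel with a square grip 22 x 22 mm, 52 mm tall, and a straight shank that does not fit the foot. This point is the centre of its grip, 31 mm above the collar's underside.
- tray: Shallow square steel tray, fixed, 140 x 140 mm outside, 14 mm high, walls and floor 4 mm thick (132 x 132 mm inside). Origin at the centre of its underside.
- dye_bottle_mid (a point): Small white bottle with a blue cap, 36 mm in diameter, 85 mm tall, standing; point at half height. A bystander.
- marker_black_mid (a point): Black and white marker pen, 138 mm long, 12 mm thick, lying; point at its middle. A bystander.
- bench_timer_mid (a point): White timer, 63 x 66 x 30 mm; point at its middle. A bystander.
- petri_dish_mid (a point): Closed clear dish, 61 mm in diameter, 16 mm high; point at its middle. A bystander.
Mind the look-alikes: they are no part of the job. Several things have the shape of the foot; the one meant has the colours described above.

How it is judged:
On the way, in this order (a step that is already met when the one before it is completed fails the run):
1. the round post is fully home in the foot: its collar within 1.5 mm of the boss (z of post_collar in the frame of foot_mouth between -0.004 and 0.0015 m and distance between post_collar and foot_mouth below 0.005 m and angle between the z axis of post_collar and the z axis of foot_mouth, either way round below 0.08 rad), for 0.2 s.
2. the stand is lifted by its post, the foot clear of the worktop and nothing but friction holding it (all of step 1 and height (world z) of foot above 0.05 m and contact force between the fingers and foot below 0.5 N), for 0.3 s.
At the end, for the whole second after the job is handed in: The post is still home in the foot (collar within 1.5 mm of the boss, within 5 degrees of straight), and the foot stands flat inside the tray, its centre within 28 mm of the tray's middle along each side, at rest (all of step 1 and x of foot in the frame of tray between -0.028 and 0.028 m and y of foot in the frame of tray between -0.028 and 0.028 m and height (world z) of foot below 0.008 m and angle between foot's own z axis and vertical below 0.06 rad and linear speed of foot below 0.02 m/s); the robot touches nothing.
It fails at once if the foot is loaded with more than 36 N against the pad (contact force between foot and pad above 36 N).
It fails at once if the fingers touch the foot (contact force between the fingers and foot above 1 N).
It fails at once if the square post is taken or shifted by more than 20 mm (distance of square_grip from where it was at the start of the episode above 0.02 m).
It fails at once if a bystander is shifted by more than 25 mm (distance of any of dye_bottle_mid, marker_black_mid, bench_timer_mid, petri_dish_mid from where it was at the start of the episode above 0.025 m).
It also fails if it takes over 64 s, if anything falls off the work surface, if the arm or the gripper's body presses on something with over 40 N, if the wrist force passes 120 N, or if a joint passes its speed limit or range.

## Working session

There is one attempt and no reset: what is moved stays moved. The work goes in short steps, each a Python script; the robot and the scene stay as the last script left them, time stands still between calls to the robot, and variables do not carry over. Pictures are saved under pics/ and viewed, and the job is handed in when it is done.

```bash
ls; mkdir -p pics; cat > h.py <<'E'
import numpy as np, cv2
from station import env, effector, solver, viewer, workorder, search_frame, tip_of
def snap(name,fn=None,scale=1.5):
    s=env.sense(); im,d=viewer.read_camera(name)
    if fn: cv2.imwrite('pics/'+fn,cv2.resize(im[:,:,::-1],None,fx=scale,fy=scale))
    return s,im,d
def cloud(name,s,d):
    ci=viewer.camera_info(name);K=np.array(ci['intrinsics'])
    v,u=np.mgrid[0:d.shape[0],0:d.shape[1]]
    P=np.stack([(u-K[0,2])/K[0,0]*d,-(v-K[1,2])/K[1,1]*d,-d],-1)
    if 'T_tool_cam' in ci:
        T=np.array(ci['T_tool_cam']);P=P@T[:3,:3].T+T[:3,3]
        return P@np.array(s['tcp_rot']).T+np.array(s['ee_pos'])
    return P@np.array(ci['rotation']).T+np.array(ci['eye'])
E
python3 - <<'E'
from h import *
for c in ['scene','side','wrist']:
    s,im,d=snap(c,c+'0.png'); ci=viewer.camera_info(c); print(c,{k:np.round(v,3).tolist() if not isinstance(v,str) else v for k,v in ci.items()})
    for n in ['post_grip','foot_mouth','foot','square_grip','tray','pad','rack','dye_bottle_mid','marker_black_mid','bench_timer_mid','petri_dish_mid']:
        print(n,[(round(r['score'],2),np.round(r['at'],3).tolist()) for r in tip_of(c,n)][:4])
print(env.sense())
E
```

```text
pics
scene {'intrinsics': [[455.249, 0.0, 250.81], [0.0, 455.249, 190.234], [0.0, 0.0, 1.0]], 'eye': [0.098, 0.76, 0.836], 'rotation': [[-0.826, 0.374, -0.421], [-0.563, -0.529, 0.635], [0.015, 0.762, 0.648]]}
post_grip [(0.89, [0.517, 0.351, 0.077])]
foot_mouth [(0.93, [0.474, -0.133, 0.049]), (0.92, [0.446, 0.023, 0.072]), (0.87, [0.719, 0.368, 0.05])]
foot [(0.8, [0.478, -0.13, 0.003]), (0.77, [0.444, 0.021, 0.024]), (0.72, [0.622, -0.152, 0.045]), (0.55, [0.718, 0.366, 0.001])]
square_grip [(0.6, [0.525, 0.282, 0.076]), (0.39, [0.454, 0.029, -0.003])]
tray [(0.8, [0.539, -0.337, -0.006]), (0.69, [0.688, 0.112, 0.012])]
pad [(0.83, [0.452, 0.028, -0.004])]
rack [(0.65, [0.519, 0.314, -0.0])]
dye_bottle_mid [(0.67, [0.622, -0.15, 0.044])]
marker_black_mid [(0.51, [0.554, 0.149, 0.003])]
bench_timer_mid [(0.68, [0.688, 0.113, 0.012])]
petri_dish_mid [(0.89, [0.707, 0.24, 0.008])]
side {'intrinsics': [[459.658, 0.0, 254.555], [0.0, 459.658, 207.111], [0.0, 0.0, 1.0]], 'eye': [0.079, -0.935, 0.784], 'rotation': [[0.871, 0.289, -0.397], [-0.491, 0.471, -0.733], [-0.025, 0.834, 0.552]]}
[... 1430 characters left out ...]
628137]), 'joint_velocities': array([ 0.00077426,  0.00094952,  0.00029337,  0.00215703, -0.00041172,
        0.0021168 , -0.00038533]), 'tau': array([ 1.00611607e-03, -5.20407307e+01, -1.20805332e-02, -2.44049013e+01,
       -5.66678401e-02,  1.14010813e-02,  3.32202455e-05]), 'ee_pos': array([ 6.50000943e-01, -4.66723221e-05,  2.14566593e-01]), 'tcp_rot': array([[-4.32362416e-05, -8.62728710e-07,  9.99999999e-01],
       [-9.99999998e-01, -3.62653214e-05, -4.32362729e-05],
       [ 3.62653587e-05, -9.99999999e-01, -8.61160732e-07]]), 'wrist_force': array([ 0.01113624, -0.58681826,  0.42389468]), 'moment': array([-0.01836481, -0.04056564,  0.02908351]), 'gripper_width': 0.09159804424523403}
```

View pics/scene0.png

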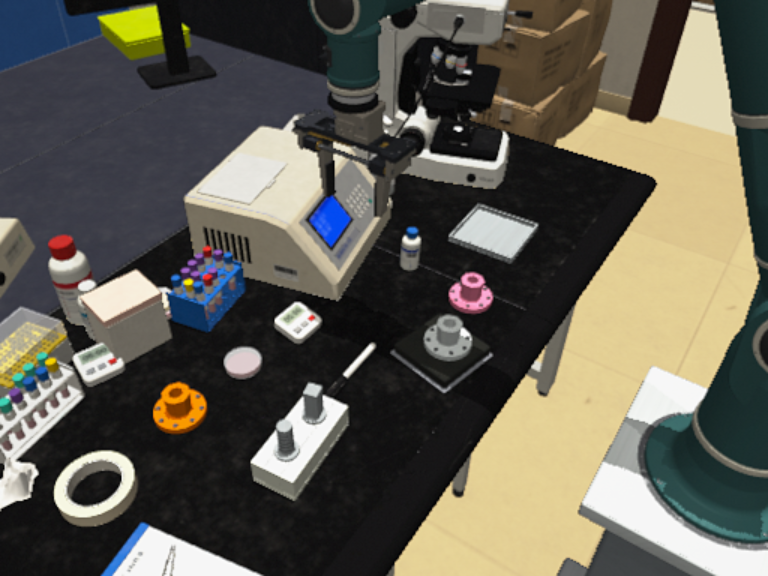

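View pics/side0.png

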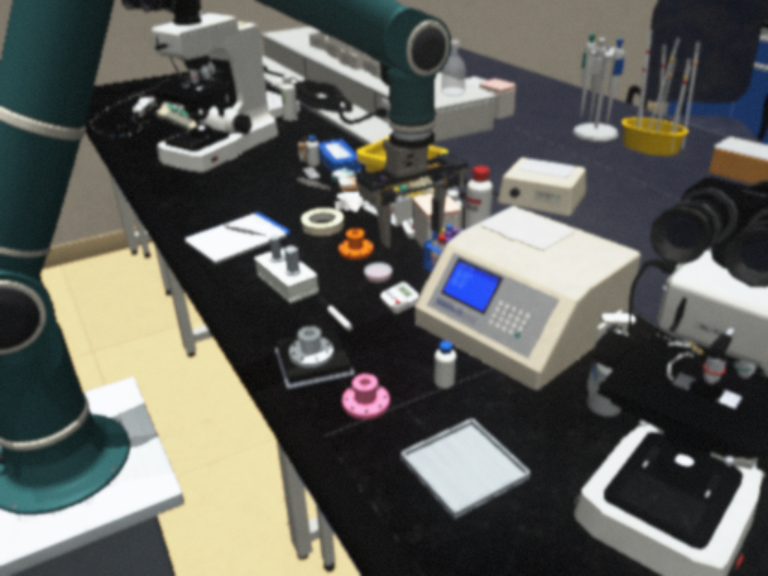

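View pics/wrist0.png

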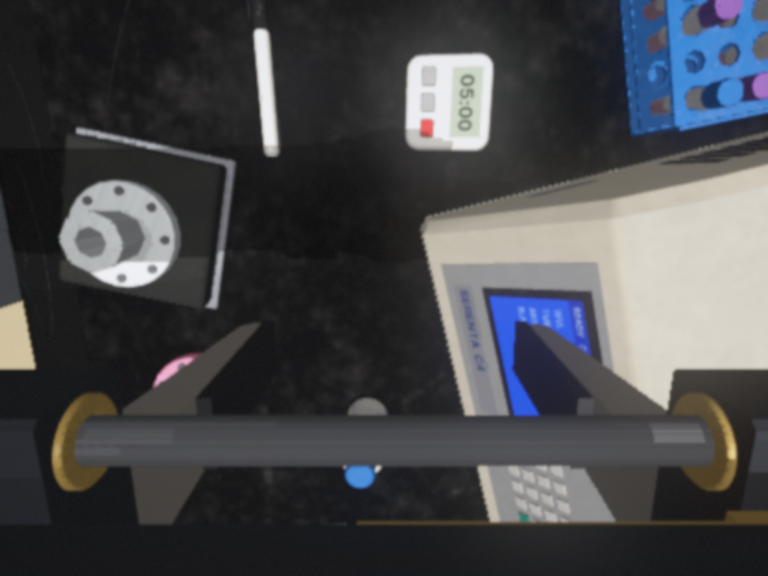

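The grey foot is on the black pad at scene (448,335). The pink (470,292) and orange (180,405) ones are look-alikes. The round post is at (285,435), the square post at (312,400) and the tray at (493,232). Next I'll look at the round post from above.

```bash
cat >> h.py <<'E'
R0=np.array([[0,0,1.],[-1,0,0],[0,-1,0]])
def top(P,c,r,zlo,zhi):
    m=(np.hypot(P[...,0]-c[0],P[...,1]-c[1])<r)&(P[...,2]>zlo)&(P[...,2]<zhi)
    return m
E
python3 - <<'E'
from h import *
env.reach([0.516,0.350,0.19],R0)
s,im,d=snap('wrist','w1.png'); P=cloud('wrist',s,d); np.savez('w1.npz',P=P,im=im,d=d)
print(s['t'],s['ee_pos'],s['wrist_force'])
m=top(P,(.516,.35),.03,.09,.115); Q=P[m]; print(m.sum(),Q.mean(0),Q.min(0),Q.max(0), cv2.minEnclosingCircle(Q[:,:2].astype(np.float32)))
m=top(P,(.516,.35),.06,.04,.055); Q=P[m]; print(m.sum(),np.median(Q,0))
E
```

```text
3.2 [0.51731973 0.34832069 0.19007058] [-0.15379925 -0.96603271 -0.3304167 ]
536 [0.51510391 0.35058364 0.10049064] [0.50391023 0.33947769 0.09051182] [0.52604282 0.36008067 0.10350801] ((0.5150859951972961, 0.34915056824684143), 0.011241433210670948)
5331 [0.51720389 0.34516161 0.04468846]
```

View pics/w1.png

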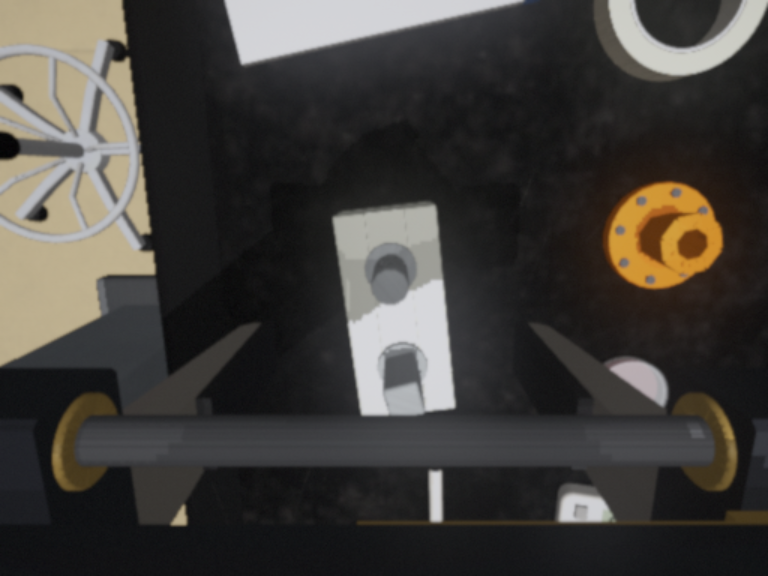

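The round post's top is at about (390,283) in the wrist view, at z≈0.102 as expected. I'll move closer, let the arm settle and measure again.

```bash
cat >> h.py <<'E'
def fitz(P,c,r,zlo,zhi):
    Q=P[top(P,c,r,zlo,zhi)]
    (x,y),rr=cv2.minEnclosingCircle(Q[:,:2].astype(np.float32))
    return len(Q),np.round([x,y,rr],4),np.round(Q.mean(0),4),np.round(np.median(Q[:,2]),4)
E
python3 - <<'E'
from h import *
env.movel([0.515,0.3492,0.135],R0); env.pause(.3)
s,im,d=snap('wrist','w2.png'); P=cloud('wrist',s,d); np.savez('w2.npz',P=P,im=im,d=d)
print(s['t'],s['ee_pos'],s['wrist_force'])
print(fitz(P,(.515,.35),.02,.0995,.108)); print(fitz(P,(.515,.35),.022,.048,.054))
for c in ['scene','side']:
    s,im,d=snap(c); P=cloud(c,s,d); np.savez(c+'1.npz',P=P,im=im,d=d); print(c)
    print('post',fitz(P,(.515,.35),.02,.0995,.108),'boss',fitz(P,(.445,.018),.03,.068,.076),'disc',fitz(P,(.445,.018),.05,.033,.039),)
    m=top(P,(.537,-.336),.12,.004,.018);print(m.sum(),cv2.minAreaRect(P[m][:,:2].astype(np.float32)),np.median(P[m][:,2]))
E
```

```text
4.0667 [0.51544439 0.34955266 0.13594413] [ 0.22064976 -0.08866809  0.63884169]
(711, array([0.5153, 0.3493, 0.0109]), array([0.515 , 0.3498, 0.1015]), np.float64(0.1015))
(575, array([0.515 , 0.3494, 0.0178]), array([0.5151, 0.3557, 0.0496]), np.float64(0.0495))
scene
post (62, array([0.515 , 0.3501, 0.011 ]), array([0.5152, 0.3498, 0.1011]), np.float64(0.1011)) boss (114, array([0.4452, 0.0195, 0.022 ]), array([0.4465, 0.0205, 0.0707]), np.float64(0.0707)) disc (343, array([0.4461, 0.0208, 0.0412]), array([0.4418, 0.0295, 0.0352]), np.float64(0.035))
508 ((0.5364630222320557, -0.33118197321891785), (0.14264638721942902, 0.157331183552742), 1.6594595909118652) 0.0072537932060045
side
post (16, array([0.5112, 0.3447, 0.0123]), array([0.5123, 0.3454, 0.1016]), np.float64(0.1013)) boss (95, array([0.4452, 0.0185, 0.022 ]), array([0.4445, 0.0165, 0.0709]), np.float64(0.071)) disc (249, array([0.4437, 0.0151, 0.0404]), array([0.4415, 0.0071, 0.0357]), np.float64(0.0357))
1589 ((0.5247268676757812, -0.3394061326980591), (0.18281452357769012, 0.1550661325454712), 8.509376525878906) 0.005704910848913669
```

View pics/w2.png

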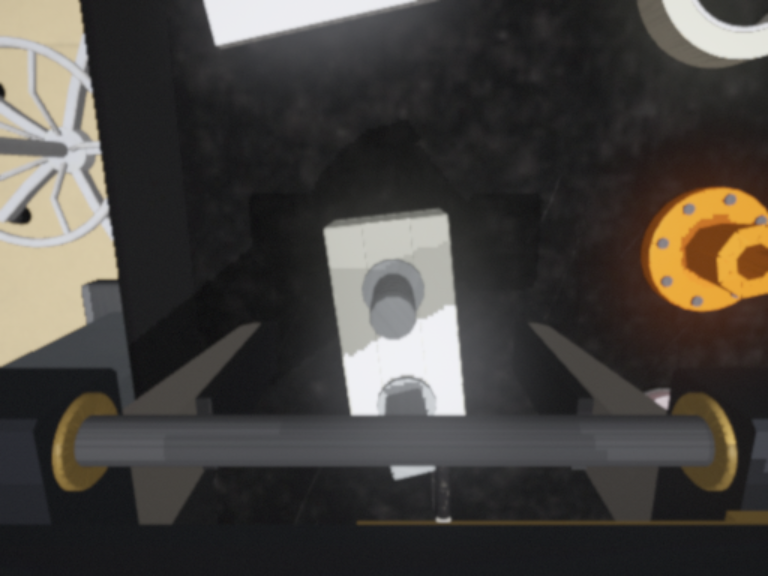

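```bash
python3 - <<'E'
from h import *
env.movel([0.5152,0.3495,0.061],R0,rate=.1); env.pause(.2); print(env.sense()['ee_pos'],env.sense()['wrist_force'])
effector.grasp(55); s=env.sense(); print(s['t'],s['ee_pos'],s['gripper_width'],s['wrist_force'])
env.movel([0.5152,0.3495,0.19],R0,rate=.15); env.pause(.3)
s,im,d=snap('wrist','w3.png'); P=cloud('wrist',s,d); np.savez('w3.npz',P=P,im=im,d=d)
e=s['ee_pos']; print(s['t'],e,s['wrist_force'],s['gripper_width'])
print(fitz(P-e,(0,0),.02,.034,.05))
E
```

```text
[0.51563654 0.34978976 0.06178902] [ 0.18156994 -0.36481989  0.27912302]
6.375 [0.51511909 0.34949274 0.06095774] 0.021066142150342193 [-0.96753457 -0.04844427  1.05896789]
7.6833 [0.51496443 0.34932031 0.18929049] [ 0.38687101  0.29267049 -0.70247681] 0.02102784060278451
(2224, array([0.    , 0.0056, 0.018 ]), array([0.0002, 0.0037, 0.0407]), np.float64(0.0405))
```

View pics/w3.png

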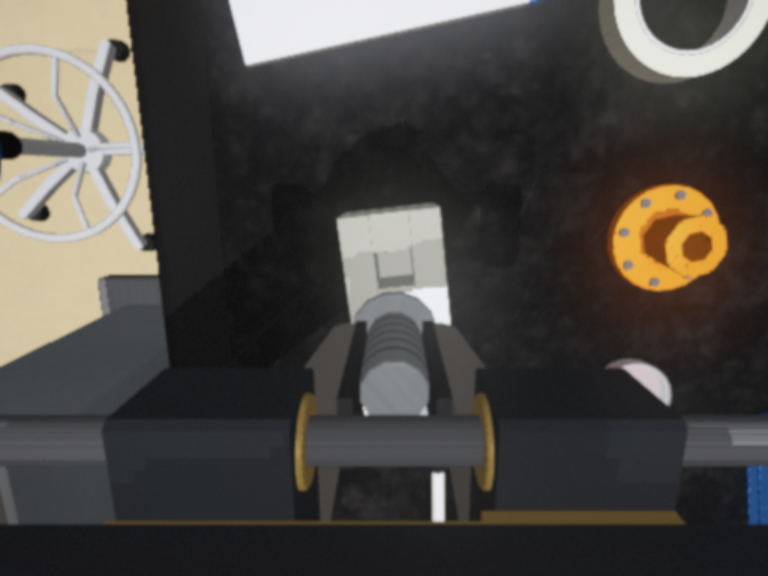

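```bash
python3 - <<'E'
from h import *
z=np.load('w3.npz');P=z['P']-np.array([0.51496443,0.34932031,0.18929049])
for lo in np.arange(-.015,.045,.005):
    m=top(P,(0,0),.03,lo,lo+.005)&(abs(P[...,0])<.004); Q=P[m]
    if len(Q): print(round(lo,3),len(Q),np.round([np.percentile(Q[:,1],95),Q[:,1].min()],4))
env.reach([0.445,-0.045,0.20],R0); env.pause(.4)
s,im,d=snap('wrist','w4.png'); P=cloud('wrist',s,d); np.savez('w4.npz',P=P,im=im,d=d)
e=s['ee_pos']; print(s['t'],e,s['wrist_force'],s['gripper_width'])
print('boss',fitz(P,(.445,.019),.025,.068,.076),'disc',fitz(P,(.445,.019),.045,.033,.039))
E
```

```text
-0.015 181 [0.0173 0.0094]
-0.01 23 [0.0104 0.0098]
-0.005 35 [0.0108 0.0097]
0.0 39 [0.0105 0.0095]
0.005 45 [0.0109 0.0095]
0.01 37 [0.011  0.0095]
0.015 54 [0.0109 0.0097]
0.02 63 [0.0111 0.0094]
0.025 48 [0.0107 0.0095]
0.03 82 [0.0111 0.0092]
0.035 169 [ 0.0106 -0.0076]
0.04 526 [ 0.0094 -0.0071]
9.6167 [ 0.445086   -0.04473201  0.19991377] [-0.0178245   0.49707504 -2.11984163] 0.021277805803580508
boss (1170, array([0.4456, 0.0189, 0.0209]), array([0.4456, 0.0191, 0.0711]), np.float64(0.0711)) disc (3260, array([0.4456, 0.0188, 0.0399]), array([0.4456, 0.0199, 0.0357]), np.float64(0.0357))
```

View pics/w4.png

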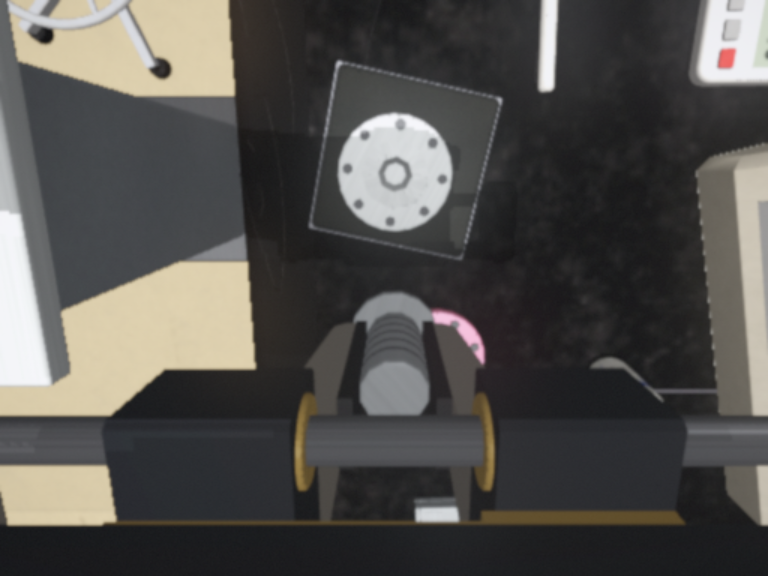

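```bash
python3 - <<'E'
from h import *
x,y=0.4456,0.0191
env.reach([x,y,.2],R0); env.movel([x,y,.13],R0,rate=.1); env.pause(.4)
F=[]
for i in range(5): env.pause(.05); F.append(env.sense()['wrist_force'])
b=np.mean(F,0); np.save('base.npy',b); print('base',b,np.std(F,0))
env.movel([x,y,.100],R0,rate=.05); env.pause(.15)
s=env.sense(); print(s['t'],s['ee_pos'],s['wrist_force']-b)
z=.100
while z>.093:
    z-=.001; env.movel([x,y,z],R0,rate=.02); env.pause(.05); s=env.sense(); f=s['wrist_force']-b
    print(round(z,4),round(s['t'],2),np.round(s['ee_pos'],4),np.round(f,1),np.round(s['moment'],2))
    if f[2]>8 or abs(f[:2]).max()>6: break
E
```

```text
base [-0.00794266 -0.2071534  -1.19268104] [0.21569243 0.48354253 0.31394362]
12.4333 [0.44572634 0.01911953 0.10022757] [-0.20725523  0.91837029 -0.38368477]
0.099 12.73 [0.4456 0.0191 0.0991] [0.4 0.8 0.2] [-0.01 -0.02  0.01]
0.098 13.03 [0.4456 0.0191 0.098 ] [0.  0.3 0.5] [-0.   -0.   -0.01]
0.097 13.33 [0.4456 0.0191 0.097 ] [-0.9  0.  -0.8] [-0.    0.01 -0.02]
0.096 13.63 [0.4456 0.0191 0.096 ] [ 0.4  0.6 -0.6] [ 0.03  0.02 -0.02]
0.095 13.93 [0.4455 0.0191 0.0949] [ 0.4  1.8 -0.4] [0.02 0.08 0.04]
0.094 14.23 [0.4456 0.0191 0.0941] [-0.6  0.4  1.9] [0.07 0.23 0.01]
0.093 14.53 [0.4456 0.0191 0.0931] [-1.8  0.7  3.8] [0.16 0.38 0.02]
```

```bash
python3 - <<'E'
from h import *
x,y=0.4456,0.0191; b=np.load('base.npy'); z=.093; st=.0007
while z>.070:
    z-=st; env.movel([x,y,z],R0,rate=.02); env.pause(.03)
    fs=[];
    for i in range(2): s=env.sense(); fs.append(s['wrist_force']-b); env.pause(.02)
    f=np.mean(fs,0)
    print(round(z,4),round(s['t'],2),np.round(s['ee_pos'],4),np.round(f,1),np.round(s['moment'],2))
    if f[2]>19: st=.0004
    if f[2]>21 or abs(f[:2]).max()>9 or s['t']>26: break
E
```

```text
0.0923 14.83 [0.4456 0.0191 0.0924] [-1.3  0.   4.9] [ 0.01  0.43 -0.  ]
0.0916 15.15 [0.4457 0.0191 0.0917] [-1.6 -0.1  5.9] [0.04 0.45 0.01]
0.0909 15.47 [0.4457 0.0191 0.091 ] [-2.4  0.6  7. ] [0.02 0.49 0.02]
0.0902 15.78 [0.4457 0.0191 0.0904] [-2.2  0.8  7.8] [0.04 0.57 0.05]
0.0895 16.1 [0.4457 0.0191 0.0898] [-2.2  0.5  8.5] [-0.01  0.62 -0.02]
0.0888 16.42 [0.4457 0.0191 0.0892] [-2.8  1.   9.5] [ 0.05  0.73 -0.06]
0.0881 16.73 [0.4457 0.0191 0.0885] [-3.2  0.3 10.9] [0.08 0.81 0.01]
0.0874 17.05 [0.4458 0.0191 0.088 ] [-2.8  0.8 12.2] [0.06 0.87 0.05]
0.0867 17.37 [0.4458 0.0191 0.0873] [-3.4  0.3 13.7] [0.05 0.97 0.07]
0.086 17.68 [0.4458 0.0191 0.0867] [-3.8  0.4 14.4] [0.03 1.   0.02]
0.0853 18.0 [0.4458 0.0191 0.0861] [-3.6  0.7 14.9] [ 0.05  1.03 -0.01]
0.0846 18.32 [0.4459 0.0191 0.0855] [-4.4  1.  15.5] [0.01 1.15 0.01]
0.0839 18.63 [0.4459 0.0192 0.0849] [-5.1  0.8 16.9] [ 0.02  1.17 -0.06]
0.0832 18.95 [0.4459 0.0192 0.0843] [-4.3  0.5 18. ] [-0.03  1.22 -0.02]
0.0825 19.27 [0.4459 0.0191 0.0836] [-5.4 -0.1 18.8] [-0.02  1.28  0.03]
0.0818 19.58 [0.4459 0.0191 0.083 ] [-5.3  0.5 20.2] [0.02 1.37 0.02]
0.0814 19.9 [0.446  0.0192 0.0827] [-5.2  0.5 19.9] [-0.03  1.45 -0.01]
0.081 20.22 [0.446  0.0191 0.0824] [-5.8  0.1 21.1] [-0.03  1.54 -0.03]
```

```bash
cat > gap.py <<'E'
from h import *
def gap(tag,c=(.446,.019)):
    for cam in ['wrist','scene','side']:
        s,im,d=snap(cam,f'{cam}_{tag}.png'); P=cloud(cam,s,d); np.savez(f'{cam}_{tag}.npz',P=P,im=im,d=d)
        Pr=np.hypot(P[...,0]-c[0],P[...,1]-c[1])
        q=P[(Pr>.024)&(Pr<.039)&(P[...,2]>.02)&(P[...,2]<.045)]
        A=np.c_[q[:,:2]-c,np.ones(len(q))]; k=np.ones(len(q),bool)
        for _ in range(4):
            co=np.linalg.lstsq(A[k],q[k,2],rcond=None)[0]; k=abs(q[:,2]-A@co)<.0012
        g=P[(Pr>.0125)&(Pr<.0175)&(P[...,2]>.05)&(P[...,2]<.095)]
        h,e=np.histogram(g[:,2],bins=np.arange(.05,.096,.001))
        print(cam,'disc z,slopes',np.round(co[[2,0,1]],4),k.sum(),'ring hist',[(round(e[i],3),int(h[i])) for i in range(len(h)) if h[i]>2])
E
python3 -c "
from gap import *
gap('g1'); print(env.sense()['t'],env.sense()['wrist_force'])"
python3 - <<'E'
import cv2
a=cv2.imread('pics/scene_g1.png');b=cv2.imread('pics/side_g1.png')
import numpy as np
A=cv2.resize(a[270:400,380:510],(520,520),interpolation=2);B=cv2.resize(b[280:410,250:380],(520,520),interpolation=2)
cv2.imwrite('pics/z1.png',cv2.resize(np.hstack([A,B]),(800,400)))
E
```

```text
wrist disc z,slopes [ 0.0302 -0.0008  0.0009] 2892 ring hist [(np.float64(0.064), 4), (np.float64(0.065), 14), (np.float64(0.066), 7), (np.float64(0.068), 8), (np.float64(0.069), 32), (np.float64(0.07), 197), (np.float64(0.071), 188), (np.float64(0.072), 38), (np.float64(0.081), 4), (np.float64(0.082), 15), (np.float64(0.083), 8), (np.float64(0.084), 8), (np.float64(0.085), 12), (np.float64(0.086), 6), (np.float64(0.087), 3), (np.float64(0.088), 14), (np.float64(0.089), 7), (np.float64(0.09), 7), (np.float64(0.091), 19), (np.float64(0.092), 12), (np.float64(0.093), 12), (np.float64(0.094), 9)]
scene disc z,slopes [ 0.0292 -0.0006 -0.0146] 146 ring hist [(np.float64(0.064), 3), (np.float64(0.065), 3), (np.float64(0.066), 3), (np.float64(0.068), 4), (np.float64(0.069), 4), (np.float64(0.07), 10), (np.float64(0.071), 7), (np.float64(0.072), 3), (np.float64(0.082), 3), (np.float64(0.083), 3), (np.float64(0.089), 3), (np.float64(0.092), 4)]
side disc z,slopes [0.0303 0.0024 0.0046] 95 ring hist [(np.float64(0.07), 8), (np.float64(0.071), 4), (np.float64(0.072), 3), (np.float64(0.082), 4), (np.float64(0.085), 4), (np.float64(0.088), 3), (np.float64(0.093), 3)]
20.3833 [-6.31391257  0.77636752 19.7251764 ]
```

View pics/z1.png

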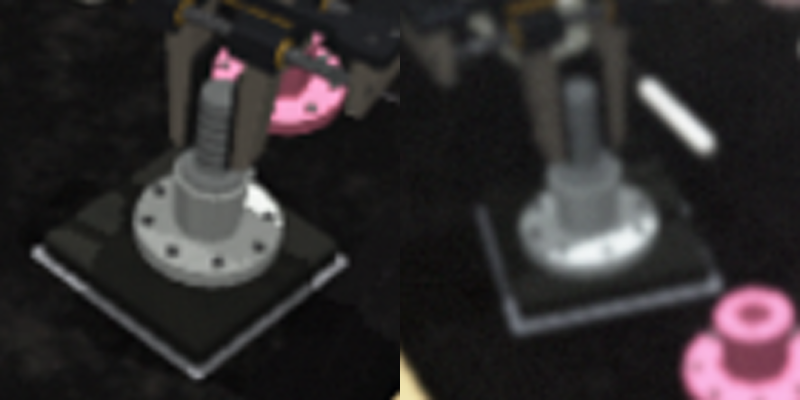

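View pics/wrist_g1.png

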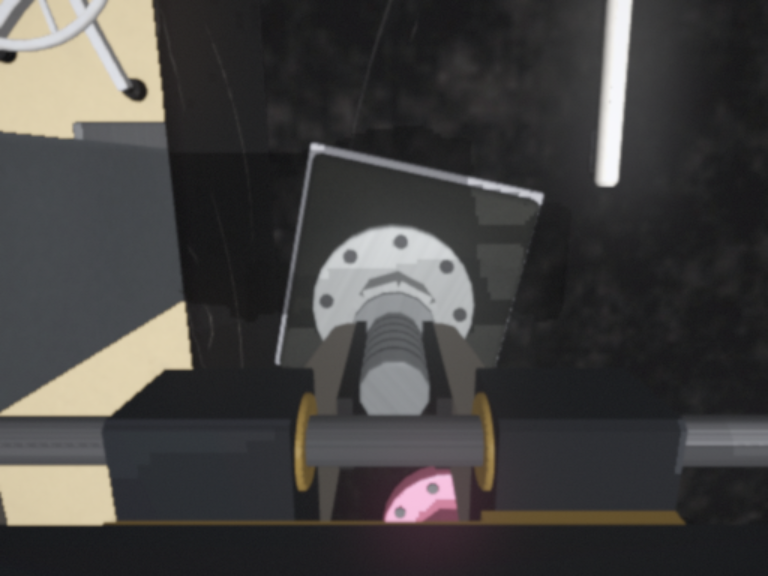

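The collar looks down on the boss: disc-to-collar-top height is 40.8 mm against a nominal 41. But I see no force knee yet, so I'll push a little further, within the load limit.

```bash
python3 - <<'E'
from gap import *
x,y=0.4456,0.0191; b=np.load('base.npy'); z=.081; st=.0006
while z>.074:
    z-=st; env.movel([x,y,z],R0,rate=.02); env.pause(.03)
    fs=[];
    for i in range(4): s=env.sense(); fs.append(s['wrist_force']-b); env.pause(.02)
    f=np.mean(fs,0)
    print(round(z,4),round(s['t'],2),np.round(s['ee_pos'],4),np.round(f,1),np.round(s['moment'],2))
    if f[2]>23.8: break
gap('g2')
E
```

```text
0.0804 20.72 [0.446  0.0192 0.0819] [-5.9 -0.  22.1] [0.01 1.54 0.03]
0.0798 21.07 [0.446  0.0192 0.0814] [-6.2  0.  24.1] [-0.05  1.74  0.03]
wrist disc z,slopes [ 0.0293 -0.0008  0.0017] 2870 ring hist [(np.float64(0.063), 7), (np.float64(0.064), 11), (np.float64(0.065), 7), (np.float64(0.066), 3), (np.float64(0.068), 23), (np.float64(0.069), 159), (np.float64(0.07), 230), (np.float64(0.071), 46), (np.float64(0.08), 7), (np.float64(0.081), 9), (np.float64(0.082), 10), (np.float64(0.083), 8), (np.float64(0.084), 8), (np.float64(0.085), 10), (np.float64(0.086), 8), (np.float64(0.087), 8), (np.float64(0.088), 10), (np.float64(0.089), 9), (np.float64(0.09), 15), (np.float64(0.091), 16), (np.float64(0.092), 7), (np.float64(0.093), 11), (np.float64(0.094), 8)]
scene disc z,slopes [ 0.0284  0.014  -0.0197] 139 ring hist [(np.float64(0.062), 4), (np.float64(0.067), 8), (np.float64(0.068), 10), (np.float64(0.069), 6), (np.float64(0.07), 5), (np.float64(0.081), 3), (np.float64(0.084), 3), (np.float64(0.09), 3)]
side disc z,slopes [ 0.0289  0.0003 -0.    ] 101 ring hist [(np.float64(0.063), 3), (np.float64(0.067), 4), (np.float64(0.068), 8), (np.float64(0.069), 6), (np.float64(0.07), 7), (np.float64(0.085), 3), (np.float64(0.086), 3), (np.float64(0.091), 3)]
```

The knee is there: the disc moved down 0.9 mm for 1.0 mm of tool travel, at about 3 N/mm. Collar top to disc measures 41.0 mm, so it is home. Next I'll lift it and check.

```bash
python3 - <<'E'
from h import *
x,y=0.4456,0.0191; b=np.load('base.npy')
env.movel([x,y,.12],R0,rate=.03); env.pause(.2); s=env.sense(); print(s['t'],s['ee_pos'],s['wrist_force']-b)
env.movel([x,y,.20],R0,rate=.07); env.pause(.5); s=env.sense(); print(s['t'],s['ee_pos'],s['wrist_force']-b)
env.movel([.53,-.26,.20],R0,rate=.12); env.pause(.5)
s,im,d=snap('wrist','w5.png'); P=cloud('wrist',s,d); np.savez('w5.npz',P=P,im=im,d=d)
print(s['t'],s['ee_pos'],s['wrist_force']-b)
for c in ['scene','side']:
    s,im,d=snap(c,c+'5.png'); np.savez(c+'5.npz',P=cloud(c,s,d),im=im)
E
```

```text
22.925 [0.44550976 0.01909533 0.1198813 ] [ 0.06208362  0.16254409 -4.42796734]
24.7167 [0.44555488 0.01908983 0.19996079] [-0.7121474   0.17212038 -3.57521869]
27.8 [ 0.52998774 -0.25999196  0.20000674] [ 0.32729104  0.39410225 -4.17751632]
```

View pics/w5.png

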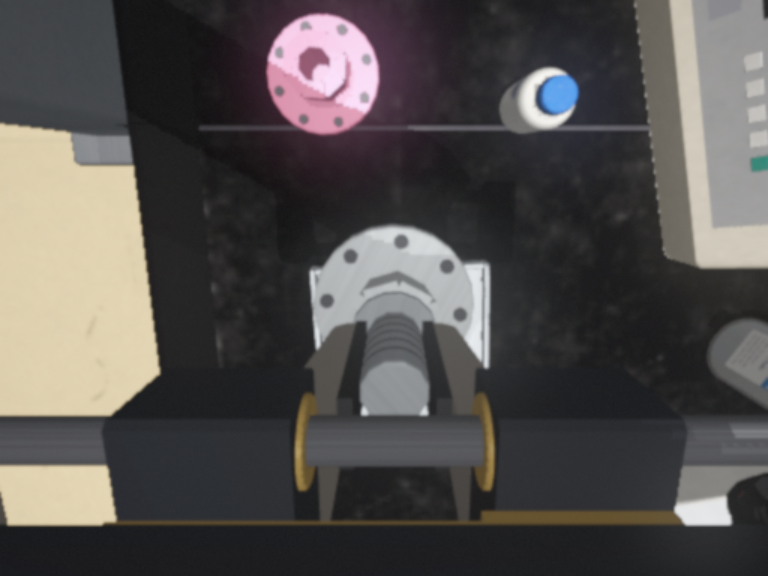

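View pics/side5.png

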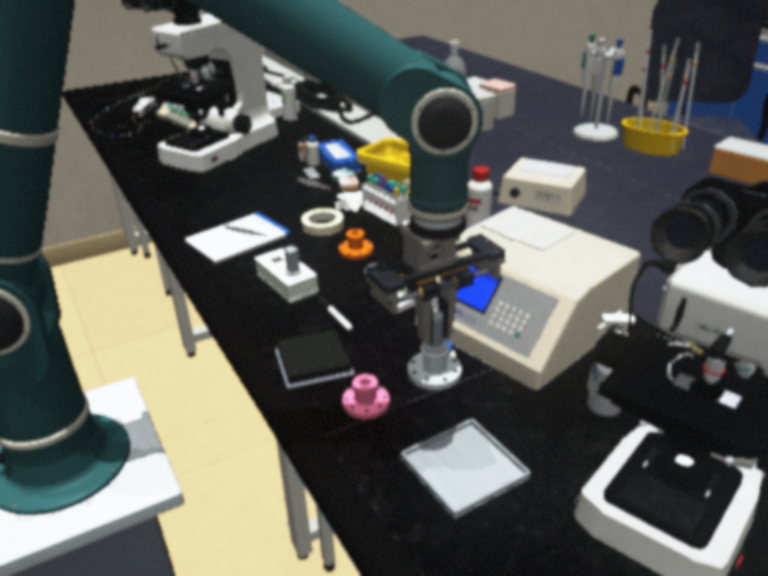

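The stand hangs on the post with the foot's weight, about 4 N, on the wrist. The tray's rim corners in the side view are at about (402,457), (472,420), (528,472) and (460,513). I'll intersect those with z=14 mm to find its centre.

```bash
python3 - <<'E'
from h import *
ci=viewer.camera_info('side');K=np.array(ci['intrinsics']);Rm=np.array(ci['rotation']);eye=np.array(ci['eye'])
C=[]
for u,v in np.array([(402,457),(472,420),(528,472),(460,513)])/1.5:
    r=Rm@np.array([(u-K[0,2])/K[0,0],-(v-K[1,2])/K[1,1],-1]); C.append(eye+r*(.014-eye[2])/r[2])
C=np.array(C);print(np.round(C,4),C.mean(0),np.linalg.norm(C-np.roll(C,1,0),axis=1))
for f in ['side1','side5','scene1']:
    z=np.load(f+'.npz');P=z['P'];g=z['im'].astype(int).sum(2)
    m=top(P,(.537,-.336),.1,-.004,.022)&(g>270)
    m=cv2.morphologyEx(m.astype(np.uint8),cv2.MORPH_OPEN,np.ones((3,3)))
    n,l,st,_=cv2.connectedComponentsWithStats(m); k=1+st[1:,4].argmax(); Q=P[l==k]
    print(f,len(Q),cv2.minAreaRect(Q[:,:2].astype(np.float32)),np.median(Q[:,2]))
z=np.load('w5.npz');P=z['P']-np.array([.53,-.26,.2]);Pr=np.hypot(P[...,0],P[...,1])
q=P[(Pr>.024)&(Pr<.039)&(abs(P[...,2]+.052)<.006)];g=P[(Pr>.0125)&(Pr<.0175)&(abs(P[...,2]+.011)<.003)]
A=np.c_[q[:,:2],np.ones(len(q))];print('disc',np.linalg.lstsq(A,q[:,2],rcond=None)[0],np.median(q[:,2]),'collar',np.median(g[:,2]))
E
```

```text
[[ 0.4605 -0.2815  0.014 ]
 [ 0.6004 -0.269   0.014 ]
 [ 0.6054 -0.4036  0.014 ]
 [ 0.4751 -0.4152  0.014 ]] [ 0.53532905 -0.3423593   0.014     ] [0.13449466 0.1404593  0.13473123 0.13087942]
side1 3070 ((0.5418154001235962, -0.33020323514938354), (0.1556200385093689, 0.15842488408088684), 2.025634527206421) 0.003985968070941481
side5 2955 ((0.5417106747627258, -0.33017289638519287), (0.15483182668685913, 0.15760138630867004), 1.9448858499526978) 0.004021054292905668
scene1 1099 ((0.5408085584640503, -0.33532679080963135), (0.15020844340324402, 0.1425991654396057), 2.615387201309204) 0.0027062248502096597
disc [-0.00032827 -0.00083355 -0.05225076] -0.052325976971021065 collar -0.011482836494789012
```

```bash
python3 - <<'E'
from h import *
x,y=.536,-.337
env.movel([x,y,.20],R0,rate=.12); env.movel([x,y,.085],R0,rate=.08); env.pause(.4)
b=env.sense()['wrist_force']; z=.074
env.movel([x,y,z],R0,rate=.03)
while z>.062:
    z-=.0007; env.movel([x,y,z],R0,rate=.02); env.pause(.04); s=env.sense(); f=s['wrist_force']-b
    if f[2]>4: break
print(z,s['t'],s['ee_pos'],f)
effector.release(); env.pause(.2)
env.movel([x,y,.075],R0,rate=.1);env.movel([x,y,.20],R0,rate=.15); env.pause(.3)
for c in ['scene','side']:
    s,im,d=snap(c,c+'6.png'); P=cloud(c,s,d); np.savez(c+'6.npz',P=P)
    print(c,s['t'],'top',fitz(P,(x,y),.02,.098,.112),'disc',fitz(P,(x,y),.045,.013,.019),'collar',fitz(P,(x,y),.022,.053,.062))
    r=tip_of(c,'tray');r2=tip_of(c,'foot');r3=tip_of(c,'post_grip');print([(round(q['score'],2),np.round(q['at'],3)) for q in r[:1]+r2[:4]+r3[:2]])
s,im,d=snap('wrist','w6.png'); P=cloud('wrist',s,d)
print('wrist','top',fitz(P,(x,y),.02,.103,.115),'disc',fitz(P,(x,y),.045,.013,.019),'collar',fitz(P,(x,y),.022,.053,.062))
E
```

```text
0.06699999999999993 34.1583 [ 0.53617047 -0.33718861  0.0679627 ] [-1.72823263e+00 -9.18018580e-03  1.10682911e+01]
scene 37.0083 top (41, array([ 0.5371, -0.3335,  0.0126]), array([ 0.5359, -0.333 ,  0.1049]), np.float64(0.106)) disc (165, array([ 0.5354, -0.3335,  0.0405]), array([ 0.5323, -0.3268,  0.0151]), np.float64(0.0148)) collar (47, array([ 0.5355, -0.3335,  0.0178]), array([ 0.5341, -0.3298,  0.0558]), np.float64(0.0557))
[(0.57, array([ 0.538, -0.338, -0.003])), (0.97, array([0.72 , 0.364, 0.001])), (0.81, array([ 0.479, -0.13 ,  0.003])), (0.67, array([ 0.534, -0.337,  0.005])), (0.61, array([ 0.534, -0.335,  0.083]))]
side 37.2083 top (86, array([ 0.5346, -0.3388,  0.0115]), array([ 0.533 , -0.3409,  0.1064]), np.float64(0.1077)) disc (437, array([ 0.533 , -0.3389,  0.0411]), array([ 0.5279, -0.3467,  0.0157]), np.float64(0.0156)) collar (96, array([ 0.5337, -0.3395,  0.0175]), array([ 0.5307, -0.3438,  0.0568]), np.float64(0.0568))
[(0.76, array([ 0.535, -0.338,  0.   ])), (0.78, array([ 0.536, -0.34 , -0.   ])), (0.69, array([ 0.478, -0.128,  0.001])), (0.58, array([ 0.72 ,  0.364, -0.001])), (0.37, array([ 0.446,  0.027, -0.002])), (0.65, array([ 0.533, -0.337,  0.086]))]
wrist top (483, array([ 0.5363, -0.3372,  0.0109]), array([ 0.5362, -0.3365,  0.1083]), np.float64(0.1084)) disc (2261, array([ 0.536 , -0.3372,  0.0399]), array([ 0.5358, -0.3305,  0.0157]), np.float64(0.0157)) collar (415, array([ 0.5361, -0.3373,  0.018 ]), array([ 0.5362, -0.3308,  0.0565]), np.float64(0.0565))
```

View pics/side6.png

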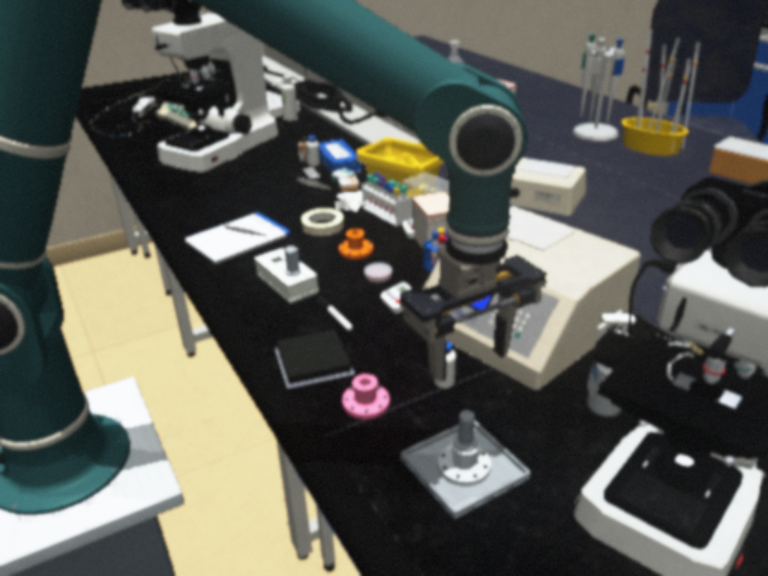

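View pics/w6.png

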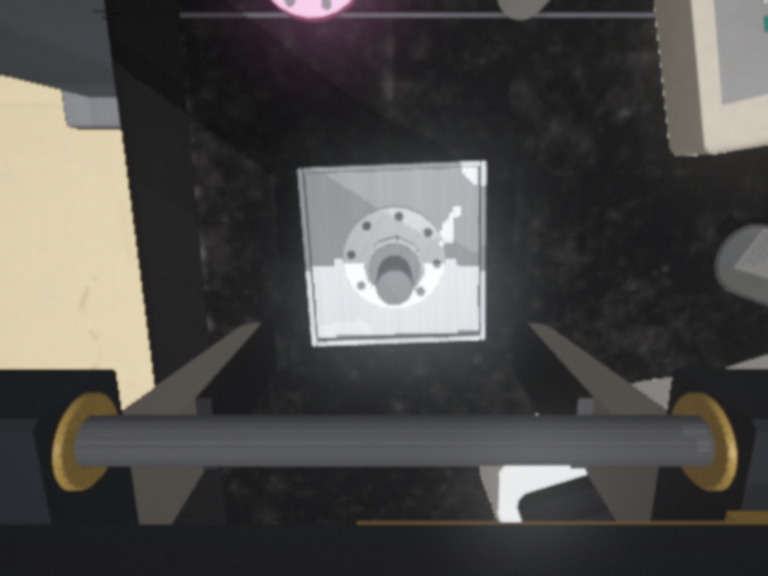

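The stand is in the middle of the tray, at side view (466,460) and wrist view (395,260), upright, with the gripper clear. The height from disc to post top is 92.7 mm against a nominal 93, so the post is still home.

```bash
python3 -c "
from h import *
print(workorder.finish_job(), env.sense()['t'])"
```

```text
the job is handed in; nothing more can be done
the job is handed in; nothing more can be done
```

The round post is fitted fully home in the grey foot, and the stand is upright inside the steel tray. I handed the job in at about 37.4 s of the 64 s, and no verdict was reported.

- **Fitting:** I pushed the post in up to 24 N, which puts about 28 N on the pad. Near the end the foot started moving down with the post, at about 3 N/mm, which shows the collar had met the boss. Disc to collar top measured 41.0 mm against a nominal 41.
- **Lifting:** I lifted it by the post only, with the finger tips about 11 mm above the collar. The wrist carried about 4 N extra, which is the foot's weight, and the post stayed home.
- **Final checks:**
  - The wrist camera puts the stand at (0.536, -0.337), within about 2 mm of the tray's middle as the cameras located it. One corner-based estimate of the tray put its middle 5 mm further in y. Both are well within the 28 mm allowed.
  - Disc to post top measured 92.7 mm against a nominal 93, so the post is still home. The disc's height fits the foot standing flat on the tray floor.
  - The gripper is clear. The pictures show the square post and pink and orange feet in place. I did not re-measure the bystanders, but the arm never went near them.

Two readings were higher than I expected:

- **Side load while fitting:** it built up to about 6 N and was gone once the stand was lifted.
- **Set-down in the tray:** the wrist force changed by about 11 N, where I had aimed to stop at 4 N. About 4 N of that is the foot's own weight coming off the gripper.

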